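Clamp a test block in the reading clamp and hold it

ROBOT

A 6-joint arm with a two-finger parallel gripper is mounted at the origin on a cart in front of the work surface, level with it; the furniture and walls round the work are solid. World frame = base frame: x ahead of the robot, y to its left, z up, the work surface at z = 0. Lengths are in m, angles in rad, forces in N, time in s.
With the tool pointing down it reaches from about 0.35 to 0.85 m from the base axis. Payload 8.1 kg.
Tool frame: the origin (TCP) lies on the centre line of the jaws, within the pads' length; the fingertips stand 19 mm ahead of it and the grasp point (between the pads) is the TCP (robot.tips_ahead is the distance from the TCP to the fingertips, in m); y points along the fingers, z is the direction in which the jaws open and shut, and the axes are right-handed (so a half turn about y gives the same grasp; the last joint's range is limited). The gripper opens to 93 mm and grips with 3 to 60 N. Pads are 15 mm wide; open, the fingers measure 128 mm over their backs; the gripper's body (75 mm by 188 mm) begins 65 mm behind the grasp point.
Start: joints at [1.037, 0.13, 1.488, -0, 1.523, -0.085], TCP at [0.26, 0.541, 0.238] pointing down, gripper open.
Joint ranges: [-2.96, 2.96], [-0.89, 2.26], [0.02, 2.5], [-1.34, 4.48], [0, 2.73], [-2.66, 2.66]. Speed limits (rad/s): [2.39, 2.39, 2.79, 3.14, 3.14, 3.14].

INTERFACE

Orientations are given as a rotation vector (axis times angle).
In Python, from plant import robot, imaging, models gives the robot as it stands.
- The arm moves only by the tool carry_out, never from a script. Its argument "motion" is one flat list of numbers, 7 for each row, row after row: the shift along the tool's x, y, z in m, then the turn, a rotation vector about the tool's x, y, z in degrees, then the opening, from -1 (shut) to 1 (fully open). A call has exactly 5 rows; each row shifts and turns the pose as measured when the row begins, along the tool's axes as they then stand; what a row does not reach is not made up. A row lasts 1/10 s, in which the tool goes at most 50 mm and 8.59 degrees, less where a joint would pass 70% of its speed; a pose out of reach is approached as far as the arm can. A call is refused whole if a number of a shift passes 0.05 or a number of a turn 8.59, either way. A call with a gripper value outside its range is refused whole. The fingers move at their own pace and stop on an object; "squeeze" is the grip in N (left out, the last holds). Time passes only in rows, so rows that do not move let the fingers close, or fill a call up. It gives the time, the measured TCP pose, the force and the opening at its end, in the units of the state.
- robot.read_state(): the state, without advancing time (a new reading comes with each control period).
- imaging.read_camera(name): name is "side" or "top" or "wrist"; returns the picture (384x512x3 uint8, blue, green, red); there is no depth.
- imaging.camera_model(name): a dict with "K" (3x3 intrinsics, pixels), "position" and "orientation" of the camera in the world. Camera axes: x right, y down, z forward; pixel columns grow to the right and rows downward; lengths in m; the calibration is good to about 2 mm. A picture is of the moment at which its call begins: read the wrist's pose just before it. camera_model takes no time and is no camera call; for the wrist camera it gives the pose at the moment of the call.
- robot.close_job(): hands the job in, once; it reports no verdict.
Trained networks look in the newest picture that a camera, given by its name, has taken for a name from the list of things; names that differ only in an ending like _2 or _b are one class to them, and where a whole thing is asked for, a point or a joint stands for the part that bears it (a point fixed in the world has none). Each returns a list of dicts, best first, with "confidence" (0 to 1); they miss things now and then, are a little off and sometimes report something else, mostly with a low value. They report only what shows in the picture. A call takes as long as a camera call.
- models.outline_of(camera, thing): "pixels" (384x512 bool, what is visible of it) and "pixel" ([column, row] in pixels, amid what is visible of it).
The state is a dict: "t": time; "q": joint angles; "dq": joint speeds; "joint_torque": joint torques, N m; "tool_pos": TCP position; "orientation": TCP orientation; "force": force on the tool from outside, world axes, zero at the start; "wrist_torque": the same for the moment, N m; "opening": finger opening in m.
Only numpy, scipy, OpenCV 4.12 (cv2) and the standard library are available. Lean on these libraries where they do the work, as an engineer would, in place of code of your own. Each camera call takes 0.05 s, during which the arm holds its last target.

TASK

Lay the round steel test block flat on the small raised pedestal of the clamp, between the plunger and the two stop pins, and let go of it. Only then flip the safety catch over, away from the lever's axle, so that it frees the lever, and pull the lever by its black knob fully home so that the plunger presses the block against both pins. The lever springs back if released: finish still holding it fully home by its knob, and leave the ring, the loupe and the oil bottle where they are.

Things in the scene. Friction and masses are not known exactly. Their poses are not given: they have to be found in the camera images.
- block: solid round steel test block, a disc 60 mm in diameter and 10 mm thick, about 0.22 kg, no hole, lying flat on the bench behind the clamp as seen from the robot; origin at the centre of its underside, z up. Nothing but low parts of the clamp within 30 mm of its rim; the tester's black slab, 90 mm high, begins 75 mm or more to the right of its rim.
- ring: bystander: steel bearing ring 62 mm in diameter, 12 mm high, with a large hole, lying in front, near the bench's front edge; origin at the centre of its underside
- loupe: bystander: black eye loupe, 32 mm wide, 26 mm high, near the bench's front edge; origin at the centre of its underside
- oil_bottle: bystander: oil bottle with a spout, 42 mm in diameter, 118 mm high, standing further back than the block; origin at the centre of its underside
- clamp: reading clamp, fixed to the bench (place and yaw vary); origin on the bench below the lever axle, local -x roughly to the robot, +y to the robot's left (local mm below). Base plate x +-50, y -150 to 95, 12 thick. Housing 56x56 round the origin, top at z 60, lever hub to z 88. Pedestal at y -99; the plunger leaves the housing towards it; lever arm points to +y; catch at y 65.
- pedestal_top (a point): centre of the pedestal's flat top, local (0,-99,50): set the block down here, its underside at this height. The top is 36 mm across, so the block overhangs 12 mm all round. The block then has 6 mm of free way to the pins and 18 mm to the retracted plunger nose. Its local +x and -x sides are free for fingers, down to the base plate.
- seat (a point): local (0,-105,50): centre of the block's underside when it touches both stop pins. The pins, 8 mm thick, stand at local (-18,-134) and (18,-134) and rise 8 mm above the pedestal top.
- nose: black spring-loaded nose of the plunger, 14 mm in diameter at z 55, moves along local -y; origin 6 mm behind its front face, which is at local y -51 when retracted. It advances 60 mm per rad of lever; its spring yields, so it presses the seated block with about 7 N when the lever is fully home, however hard one pulls.
- lever (a joint): angle of the lever, a flat steel bar (z 65 to 79, 16 mm wide) on the vertical axle: 0 = back, along local +y; 0.5 rad = fully home at its stop, turned counter-clockwise seen from above, the knob coming towards local -x (to the robot). A spring drives it back; at the knob it takes about 3 N to start and 9 N when home. With the catch on it stops within 0.1 rad.
- lever_axle (a point): a point on the vertical axle of the lever, 110 mm above the bench. (To the right of the clamp stands the big tester: black slab from about y 0.05 to -0.45 behind x 0.47, and a capstan bar that reaches out to about x 0.50, y -0.2 at 0.3 m height: swing in from the start close to the robot.)
- lever_knob (a point): black upright round handle on the lever's end, 20 mm in diameter, 45 mm high; the point is the centre of its underside, 79 mm above the bench (top at 124 mm) and 140 mm from the axle; turns with the lever. Free on all sides above z 85 once the catch is flipped.
- catch (a joint): angle of the safety catch, a steel blade on the robot's side of the lever arm, hinged at local (-16,65,22) on an axis along x. 0 = on: upright, leaning 0.15 rad from vertical towards the axle, held by its weight, blocking the lever. It flips to local +y; past about 0.15 rad it falls by its weight to 1.6 rad (lying low, clear of the lever) and stays. Under 1 N pushes it.
- catch_tab (a point): middle of the catch's thumb tab, a 12 mm bar along local x from x -24 to -52, 90 mm from the catch's hinge; with the catch on it is at local (-38,52,111). Its side facing the axle (local -y) is free to push on.

How it is judged:
By the outcome, as a careful person would: the job done as asked, in the order asked, and still so for the second after the job is handed in, while the arm keeps its last pose, push and grip.
It also fails if it takes over 64 s, if anything falls off the work surface, if the arm or the gripper's body presses on something with over 40 N, if the wrist force passes 120 N, or if a joint passes its speed limit or range.

## Working session

There is one attempt and no reset: what is moved stays moved. The work goes in short steps, Python scripts to look and compute and a tool call to move; the robot and the scene stay as the last step left them, time stands still between calls to the robot, and variables do not carry over. Pictures are saved under pics/ and viewed, and the job is handed in when it is done.

Besides the shell and the picture viewer there is one more tool, called after "Request:" as name(argument=value, ...) on one line, values as JSON. carry_out: Moves the arm, as the interface text tells. Its arguments: {"type":"object","properties":{"motion":{"type":"array","items":{"type":"number"}},"squeeze":{"type":"number"}},"required":["motion"]}

```bash
ls; mkdir -p pics; python3 - <<'E'
from plant import robot, imaging, models
import cv2
s=robot.read_state(); print(s)
for c in ["side","top","wrist"]:
    im=imaging.read_camera(c); cv2.imwrite(f"pics/{c}0.png",im)
    m=imaging.camera_model(c); print(c,m)
    for t in ["block","clamp","lever_knob","catch_tab","nose","pedestal_top","oil_bottle"] if c!="wrist" else []:
        try:
            r=models.outline_of(c,t)
            print(c,t,[(round(d['confidence'],2),d['pixel'],int(d['pixels'].sum())) for d in r[:2]])
        except Exception as e: print(t,e)
E
```

```text
pics
{'t': 0.0, 'q': array([ 1.03661611e+00,  1.31141052e-01,  1.48925977e+00,  1.44209657e-05,
        1.52302816e+00, -8.54042202e-02]), 'dq': array([ 0.00042836,  0.0014933 , -0.00126632,  0.00126264, -0.00098098,
       -0.00171529]), 'joint_torque': array([ 8.04909741e-04, -5.59826267e+01, -4.91782129e+01,  7.71603291e-02,
        3.47996922e-02, -2.06187765e-04]), 'tool_pos': array([0.26002098, 0.54013437, 0.23661016]), 'orientation': array([-1.54374552,  0.3524705 , -0.35156314]), 'force': array([ 0.52263281,  0.01792394, -0.15446798]), 'wrist_torque': array([-0.0194213 ,  0.0114668 ,  0.00582071]), 'opening': 0.09323134845471409}
side {'K': array([[368.7669688 ,   0.        , 262.92425397],
       [  0.        , 368.7669688 , 192.54694646],
       [  0.        ,   0.        ,   1.        ]]), 'position': array([ 0.57240914, -0.78489816,  0.65205546]), 'orientation': array([-2.10339366,  0.02648358, -0.00363903])}
side block []
side clamp [(0.74, [244.4, 182.8], 486)]
side lever_knob [(0.78, [243.2, 178.8], 272)]
side catch_tab []
side nose []
side pedestal_top [(0.91, [240.1,
[... 201 characters left out ...]
    ,   1.        ]]), 'position': array([0.33997189, 0.14922604, 1.32344547]), 'orientation': array([-2.11426497,  2.15886966, -0.22477193])}
top block []
top clamp [(0.81, [224.0, 214.7], 2776)]
top lever_knob [(0.62, [192.1, 209.7], 435)]
top catch_tab [(0.59, [196.9, 216.1], 45)]
top nose [(0.19, [200.4, 209.3], 510)]
top pedestal_top [(0.92, [222.3, 212.9], 2784)]
top oil_bottle [(0.53, [226.4, 133.4], 194)]
wrist {'K': array([[293.47523262,   0.        , 258.1045665 ],
       [  0.        , 293.47523262, 191.92038702],
       [  0.        ,   0.        ,   1.        ]]), 'position': array([0.19821878, 0.56954431, 0.38400651]), 'orientation': array([2.47713894, 1.55584945, 0.19346564])}
```

```bash
python3 - <<'E'
import cv2
im=cv2.imread("pics/top0.png"); cv2.imwrite("pics/top0z.png",cv2.resize(im[100:300,130:390],None,fx=3,fy=3,interpolation=cv2.INTER_CUBIC))
E
```

```text
(no output)
```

View pics/top0.png

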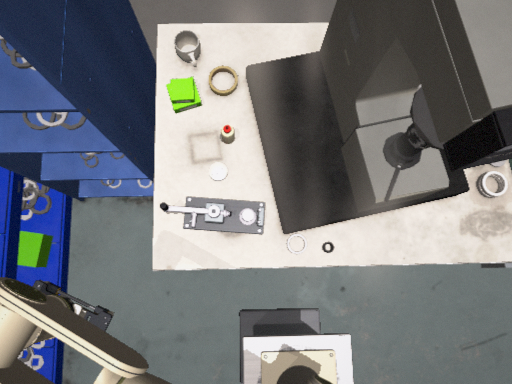

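View pics/side0.png

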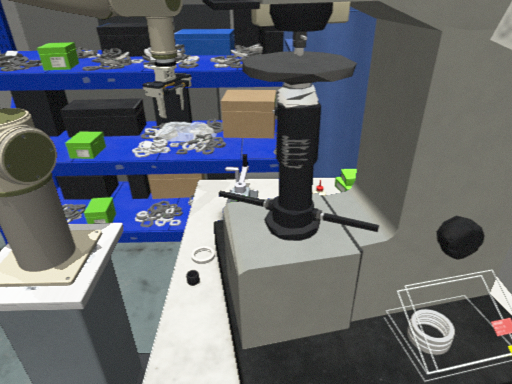

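View pics/wrist0.png

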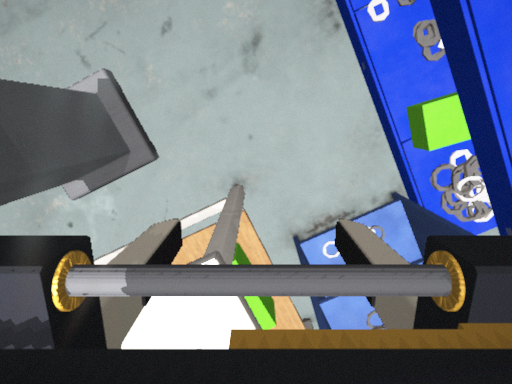

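View pics/top0z.png

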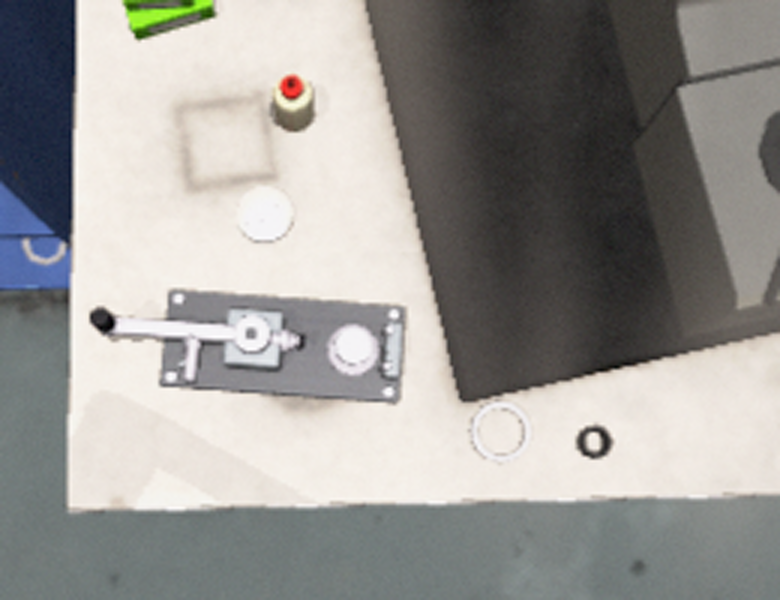

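```bash
cat > h.py <<'E'
import numpy as np, cv2
from scipy.spatial.transform import Rotation as R
from scipy.optimize import least_squares
def proj(m,P):
    P=np.atleast_2d(P); c=(P-m['position'])@R.from_rotvec(m['orientation']).as_matrix()
    p=c@m['K'].T; return p[:,:2]/p[:,2:]
def unproj(m,px,z):
    d=R.from_rotvec(m['orientation']).as_matrix()@np.linalg.inv(m['K'])@np.array([px[0],px[1],1.])
    return m['position']+d*(z-m['position'][2])/d[2]
def c2w(p,L):
    L=np.atleast_2d(L)/1000.; c,s=np.cos(p[2]),np.sin(p[2])
    return np.c_[p[0]+c*L[:,0]-s*L[:,1],p[1]+s*L[:,0]+c*L[:,1],L[:,2]]
E
python3 - <<'E'
from h import *
from plant import imaging
m=imaging.camera_model("top")
L=[[50,95,12],[50,-150,12],[-50,-150,12],[-50,95,12],[0,140,124],[0,0,88],[0,-99,50],[-38,52,111]]
Z=np.array([[168,290],[405,307],[400,403],[162,385],[101,319],[252,333],[352,348],[191,343]],float)
px=(Z+.5)/3-.5+[130,100]
# rough start
f=lambda p:(proj(m,c2w(p,L))-px)[:7].ravel()
r=least_squares(f,[0.3,0.3,0.]);print(r.x); print((proj(m,c2w(r.x,L))-px).round(1))
b=unproj(m,(np.array([265,213.5])+.5)/3-.5+[130,100],0.01);print("block",b)
for n,l in dict(ped=[0,-99,50],seat=[0,-105,50],knob=[0,140,79],tab=[-38,52,111]).items(): print(n,c2w(r.x,[l]))
print(unproj(m,(np.array([292,85])+.5)/3-.5+[130,100],0.118))
E
```

```text
[ 0.51182542  0.23606414 -0.0911824 ]
[[ 0.3 -0.1]
 [ 0.5 -0.2]
 [ 0.1  0.2]
 [-0.9  0.5]
 [-0.5 -0.2]
 [-0.1  0.4]
 [ 0.6 -0.5]
 [ 0.1  7.9]]
block [0.64926865 0.22705309 0.01      ]
ped [[0.50281087 0.13747541 0.05      ]]
seat [[0.50226453 0.13150034 0.05      ]]
knob [[0.52457327 0.37548255 0.079     ]]
tab [[0.4787182  0.29130825 0.111     ]]
[0.75204805 0.19341877 0.118     ]
```

```bash
cat >> h.py <<'E'
YAW=-0.0912
def Rt(yaw=YAW,sgn=1):
    z=sgn*np.array([np.cos(yaw),np.sin(yaw),0]); y=np.array([0,0,-1.]); return np.c_[np.cross(y,z),y,z]
def err(s,P,Rg):
    "remaining shift in tool axes(mm), rotvec tool axes deg"
    Rc=R.from_rotvec(s['orientation']).as_matrix()
    return (Rc.T@(np.array(P)-s['tool_pos'])*1000).round(1), np.degrees(R.from_matrix(Rc.T@Rg).as_rotvec()).round(2)
def plan(s,P,Rg,step=0.045,ang=8.5):
    Rc=R.from_rotvec(s['orientation']); p=np.array(s['tool_pos']); rv=(Rc.inv()*R.from_matrix(Rg)).as_rotvec()
    d=np.array(P)-p; n=int(max(np.ceil(np.linalg.norm(d)/step),np.ceil(np.degrees(np.linalg.norm(rv))/ang),1)); 
    for i in range(n):
        print(np.r_[Rc.inv().apply(d/n).round(4),np.degrees(rv/n).round(2)]); Rc=Rc*R.from_rotvec(rv/n)
E
python3 - <<'E'
from h import *
from plant import robot
s=robot.read_state()
print(R.from_rotvec(s['orientation']).as_matrix().round(3))
for sg in (1,-1): print(sg,err(s,[.649,.227,.15],Rt(sgn=sg)))
sg=1 if abs(err(s,[.649,.227,.15],Rt())[1][1])<90 else -1
plan(s,[.649,.227,.2],Rt(sgn=sg),.04)
E
```

```text
[[ 0.901 -0.     0.434]
 [-0.434 -0.     0.901]
 [-0.    -1.    -0.   ]]
1 (array([ 486.3,   87.6, -113.9]), array([ 0.  , 69.51, -0.  ]))
-1 (array([ 486.3,   87.6, -113.9]), array([  -0.  , -110.49,   -0.  ]))
[ 3.74e-02  2.90e-03 -8.80e-03  0.00e+00  5.35e+00 -0.00e+00]
[ 3.81e-02  2.90e-03 -5.20e-03  0.00e+00  5.35e+00 -0.00e+00]
[ 3.84e-02  2.90e-03 -1.70e-03  0.00e+00  5.35e+00 -0.00e+00]
[ 3.84e-02  2.90e-03  1.90e-03  0.00e+00  5.35e+00 -0.00e+00]
[ 3.80e-02  2.90e-03  5.50e-03  0.00e+00  5.35e+00 -0.00e+00]
[ 3.73e-02  2.90e-03  9.00e-03  0.00e+00  5.35e+00 -0.00e+00]
[ 3.63e-02  2.90e-03  1.24e-02  0.00e+00  5.35e+00 -0.00e+00]
[ 3.50e-02  2.90e-03  1.58e-02  0.00e+00  5.35e+00 -0.00e+00]
[ 3.34e-02  2.90e-03  1.90e-02  0.00e+00  5.35e+00 -0.00e+00]
[ 3.15e-02  2.90e-03  2.20e-02  0.00e+00  5.35e+00 -0.00e+00]
[ 2.93e-02  2.90e-03  2.48e-02  0.00e+00  5.35e+00 -0.00e+00]
[ 2.69e-02  2.90e-03  2.75e-02  0.00e+00  5.35e+00 -0.00e+00]
[ 2.42e-02  2.90e-03  2.99e-02  0.00e+00  5.35e+00 -0.00e+00]
```

```bash
python3 - <<'E'
from h import *
from plant import robot
s=robot.read_state()
plan(s,[.649,.227,.16],Rt(np.pi/4),.048)
E
```

```text
[ 0.0442  0.0071 -0.0104  0.      1.75   -0.    ]
[ 0.0445  0.0071 -0.009   0.      1.75   -0.    ]
[ 0.0448  0.0071 -0.0076  0.      1.75   -0.    ]
[ 0.045   0.0071 -0.0063  0.      1.75   -0.    ]
[ 0.0451  0.0071 -0.0049  0.      1.75   -0.    ]
[ 0.0453  0.0071 -0.0035  0.      1.75   -0.    ]
[ 0.0454  0.0071 -0.0021  0.      1.75   -0.    ]
[ 4.54e-02  7.10e-03 -7.00e-04  0.00e+00  1.75e+00 -0.00e+00]
[ 4.54e-02  7.10e-03  7.00e-04  0.00e+00  1.75e+00 -0.00e+00]
[ 0.0454  0.0071  0.0021  0.      1.75   -0.    ]
[ 0.0453  0.0071  0.0034  0.      1.75   -0.    ]
```

Request:
carry_out(motion=[0.044,0,-0.01,0,1.75,0,1,0.0445,0,-0.009,0,1.75,0,1,0.045,0,-0.0075,0,1.75,0,1,0.045,0,-0.006,0,1.75,0,1,0.045,0,-0.005,0,1.75,0,1], squeeze=40)

```text
t: 1.35
tool_pos: [0.4378, 0.3988, 0.2377]
orientation: [-1.518, 0.467, -0.465]
force: [0.3, 0.5, 0.8]
opening: 0.0929
```

Request:
carry_out(motion=[0.045,0,-0.0035,0,1.75,0,1,0.045,0,-0.002,0,1.75,0,1,0.045,0,-0.0007,0,1.75,0,1,0.045,0.01,0.0007,0,1.75,0,1,0.045,0.02,0.002,0,1.75,0,1])

```text
t: 1.85
tool_pos: [0.6217, 0.2524, 0.2119]
orientation: [-1.481, 0.586, -0.593]
force: [1.0, 0.6, -0.4]
opening: 0.093
```

```bash
python3 - <<'E'
from h import *
from plant import robot,imaging
s=robot.read_state();print(s['t'],s['tool_pos'],s['q'])
print(err(s,[.649,.227,.16],Rt(np.pi/4)))
m=imaging.camera_model("wrist");im=imaging.read_camera("wrist");cv2.imwrite("pics/w1.png",im)
print(proj(m,[.649,.227,.01]),m['position'])
E
```

```text
1.85 [0.62166597 0.25242158 0.21185723] [ 0.30752716  0.32427507  1.31197544  0.00335478  1.4966382  -0.50892974]
(array([37.3, 51.9, -0.3]), array([-0.53,  1.77,  0.07]))
[[257.79135955 205.25860071]] [0.57016414 0.29746716 0.358098  ]
```

View pics/w1.png

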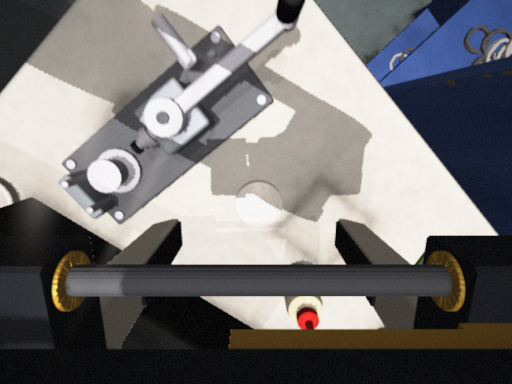

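```bash
python3 - <<'E'
from h import *
im=cv2.imread("pics/w1.png")
cv2.imwrite("pics/w1z.png",cv2.resize(im[0:232,40:310],None,fx=2.5,fy=2.5,interpolation=cv2.INTER_CUBIC))
E
```

```text
(no output)
```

View pics/w1z.png

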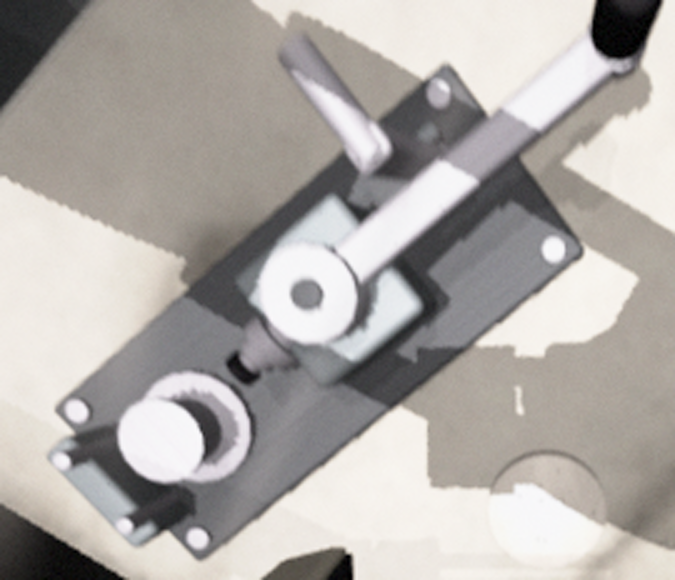

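```bash
python3 - <<'E'
from h import *
from plant import imaging
mw=imaging.camera_model("wrist"); mt=imaging.camera_model("top")
L=[[-50,-150,12],[50,-150,12],[50,95,12],[-50,95,12],[-18,-134,58],[18,-134,58],[0,0,88],[0,-99,50],[-52,52,111],[-24,52,111]]
Z=np.array([[60,410],[200,557],[580,252],[445,68],[63,460],[125,523],[307,293],[161,440],[295,48],[372,150]],float)
px=(Z+.5)/2.5-.5+[40,0]
f=lambda p:(proj(mw,c2w(p,L))-px)[:8].ravel()
r=least_squares(f,[0.51,0.236,-.09]);print(r.x); print((proj(mw,c2w(r.x,L))-px).round(1))
print(unproj(mw,(np.array([548.5,509])+.5)/2.5-.5+[40,0],.01))
for n,l in dict(ped=[0,-99,50],seat=[0,-105,50],knob=[0,140,79],tab=[-38,52,111]).items(): print(n,c2w(r.x,[l]))
E
```

```text
[ 0.51698563  0.23231702 -0.10313469]
[[ -5.4  -0.3]
 [ -0.8   4.7]
 [  6.5  -0.6]
 [  3.   -6.5]
 [ -2.    1.6]
 [ -1.3   2.8]
 [  0.1   0.4]
 [ -0.4   1.2]
 [ -0.2  -4.1]
 [ -5.8 -12. ]]
[0.64885026 0.22366167 0.01      ]
ped [[0.50679339 0.13384307 0.05      ]]
seat [[0.50617568 0.12787495 0.05      ]]
knob [[0.5313989 0.3715731 0.079    ]]
tab [[0.48454105 0.28795288 0.111     ]]
```

```bash
python3 - <<'E'
from h import *
from plant import imaging,robot
m=imaging.camera_model("wrist"); im=imaging.read_camera("wrist"); m2=imaging.camera_model("wrist")
print(m['position'],m2['position'],robot.read_state()['tool_pos'])
import pickle; pickle.dump(m,open("m2.pkl","wb"))
cv2.imwrite("pics/w2z.png",cv2.resize(im[0:232,40:310],None,fx=2.5,fy=2.5,interpolation=cv2.INTER_CUBIC))
E
```

```text
[0.5737273  0.29219448 0.35220449] [0.57129971 0.29420048 0.3524468 ] [0.62153154 0.24824798 0.20604257]
```

View pics/w2z.png

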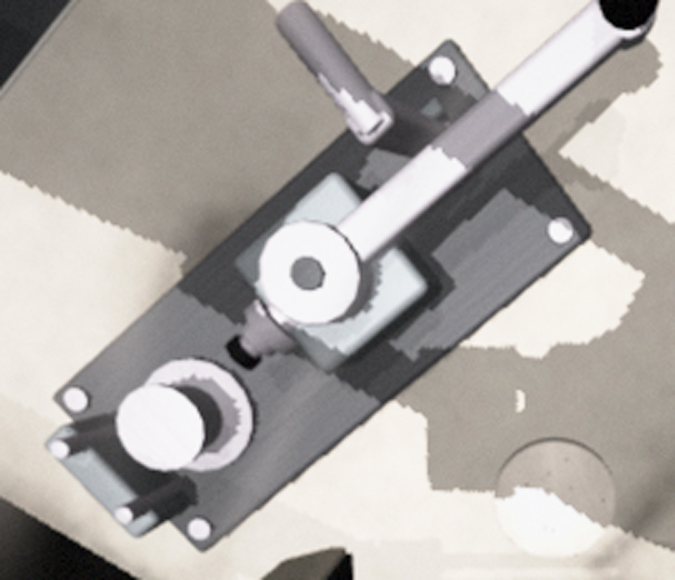

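```bash
python3 - <<'E'
from h import *
import pickle
m=pickle.load(open("m2.pkl","rb"))
L=[[-50,-150,12],[50,-150,12],[50,95,12],[-50,95,12],[-18,-134,58],[18,-134,58],[0,0,88],[0,-99,50],[-52,52,111],[-24,52,111]]
Z=np.array([[55,402],[202,551],[590,235],[450,42],[60,450],[124,514],[308,272],[160,427],[291,14],[370,128]],float)
px=(Z+.5)/2.5-.5+[40,0]
f=lambda p:(proj(m,c2w(p,L))-px)[:8].ravel()
r=least_squares(f,[0.51,0.236,-.09]);print(r.x); print((proj(m,c2w(r.x,L))-px).round(1))
print(unproj(m,(np.array([555.5,497])+.5)/2.5-.5+[40,0],.01))
def f2(p):
    q=dict(m); q['position']=m['position']+p[3:6]; q['orientation']=(R.from_rotvec(m['orientation'])*R.from_rotvec(p[6:9])).as_rotvec()
    return np.r_[(proj(q,c2w(p[:3],L))-px)[:8].ravel(),p[3:6]/.003,p[6:9]/.01]
r=least_squares(f2,np.r_[0.51,0.236,-.09,np.zeros(6)]);print(r.x.round(4)); print(f2(r.x)[:16].reshape(-1,2).round(1))
E
```

```text
[ 0.51289531  0.23722611 -0.09532563]
[[ -3.1  -1.5]
 [ -0.7   2.7]
 [  3.1  -0.6]
 [  0.8  -3.3]
 [ -0.4   0.4]
 [ -0.3   1.3]
 [ -0.1   1.2]
 [  0.5   1. ]
 [  0.9  -0.4]
 [ -5.1 -12.8]]
[0.64680337 0.23028803 0.01      ]
[ 0.508   0.2364 -0.0939 -0.     -0.      0.0051  0.0101 -0.0054 -0.0014]
[[-1.4 -1.6]
 [-0.4  1.8]
 [ 0.9  0.1]
 [-0.6 -0.9]
 [ 0.9 -0.5]
 [ 0.4 -0. ]
 [-0.9  1. ]
 [ 1.   0.2]]
```

```bash
python3 - <<'E'
from h import *
from plant import imaging,robot
ms=[]
for k in range(3):
    m=imaging.camera_model("wrist"); im=imaging.read_camera("wrist"); print(m['position'].round(4),robot.read_state()['tool_pos'].round(4),np.abs(robot.read_state()['dq']).max())
import pickle; pickle.dump(m,open("m3.pkl","wb"))
cv2.imwrite("pics/w3.png",im)
cv2.imwrite("pics/w3z.png",cv2.resize(im[0:232,40:310],None,fx=2.5,fy=2.5,interpolation=cv2.INTER_CUBIC))
from plant import models
for c in ["wrist","top"]:
    if c=="top": imaging.read_camera("top")
    r=models.outline_of(c,"block"); print(c,[(d['confidence'],d['pixel'],d['pixels'].sum()) for d in r[:2]])
E
```

```text
[0.5713 0.2942 0.3524] [0.62   0.2506 0.2074] 0.05672591424289544
[0.5697 0.2962 0.3539] [0.6193 0.2524 0.2088] 0.04182247600734632
[0.5687 0.2978 0.3552] [0.619  0.2536 0.2098] 0.02868642419958927
wrist [(0.85, [263.0, 205.0], np.int64(1842))]
top []
```

View pics/w3z.png

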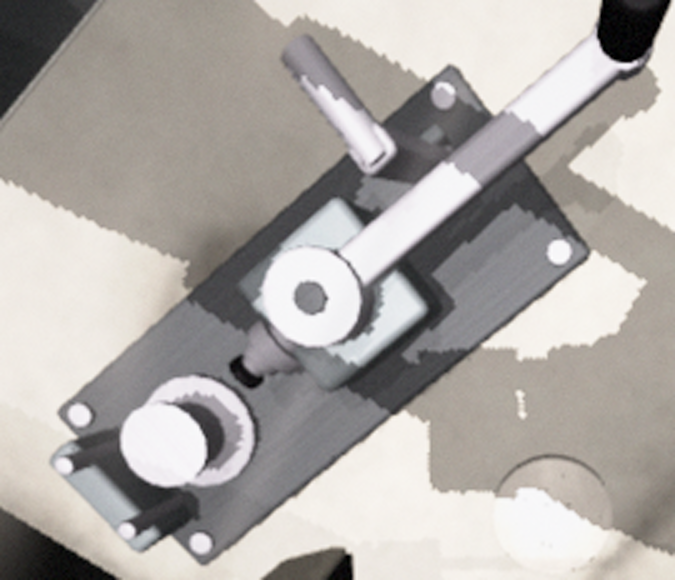

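```bash
python3 - <<'E'
from h import *
import pickle
from plant import robot
m=pickle.load(open("m3.pkl","rb"))
L=[[-50,-150,12],[50,-150,12],[50,95,12],[-50,95,12],[-18,-134,58],[18,-134,58],[0,0,88],[0,-99,50]]
Z=np.array([[58,415],[204,564],[590,253],[451,66],[65,466],[127,530],[311,296],[164,444]],float)
px=(Z+.5)/2.5-.5+[40,0]
f=lambda p:(proj(m,c2w(p,L))-px).ravel()
r=least_squares(f,[0.51,0.236,-.09]);print(r.x); print(f(r.x).reshape(-1,2).round(1))
b=unproj(m,(np.array([552,515])+.5)/2.5-.5+[40,0],.01)
print(b)
s=robot.read_state(); print(s['tool_pos'],err(s,[.648,.2285,.1],Rt(np.pi/4)))
E
```

```text
[ 0.51275888  0.2377014  -0.09325484]
[[-2.4 -0.8]
 [-0.8  2.6]
 [ 2.3  0.2]
 [ 0.8 -3.3]
 [-0.4  0.4]
 [ 0.   0.8]
 [-0.1  0.6]
 [ 0.3  0.7]]
[0.64743056 0.22936643 0.01      ]
[0.61875369 0.25496086 0.21125441] (array([ 39.4, 111.3,  -0.2]), array([-0.42,  1.96, -0.01]))
```

Request:
carry_out(motion=[0.02,0.02,0,0,1,0,1,0.015,0.04,0,0,1,0,1,0.006,0.045,0,0,0,0,1,0,0.03,0,0,0,0,1,0,0,0,0,0,0,1])

```text
t: 2.75
tool_pos: [0.6512, 0.2353, 0.0818]
orientation: [-1.467, 0.595, -0.616]
force: [-1.6, -1.3, -0.4]
opening: 0.0928
```

```bash
python3 - <<'E'
from h import *
from plant import robot,imaging
s=robot.read_state();print(s['t'],s['tool_pos'],np.abs(s['dq']).max())
print(err(s,[.6478,.2287,.022],Rt(np.pi/4)))
m=imaging.camera_model("wrist");im=imaging.read_camera("wrist");cv2.imwrite("pics/w4.png",im)
print(proj(m,[.6478,.2287,.01]))
E
```

```text
2.75 [0.65116212 0.23525515 0.08183443] 0.04015078630701403
(array([ 1.8, 59.7, -8.3]), array([-1.17,  0.51,  0.35]))
[[248.74955787 210.23667511]]
```

View pics/w4.png

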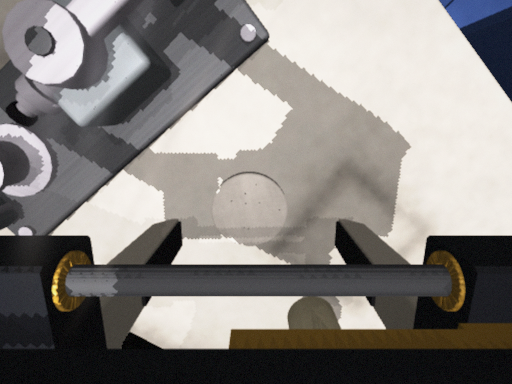

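Request:
carry_out(motion=[0,0.015,-0.005,0,0.5,0,1,0,0.02,-0.003,0,0,0,1,0,0.018,0,0,0,0,1,0,0.003,0,0,0,0,1,0,0,0,0,0,0,1])

```text
t: 3.3
tool_pos: [0.6526, 0.2346, 0.0365]
orientation: [-1.455, 0.587, -0.631]
force: [0.8, 0.2, 0.8]
opening: 0.0931
```

```bash
python3 - <<'E'
from h import *
from plant import robot,imaging
s=robot.read_state();print(s['t'],s['tool_pos'],s['force'])
print(err(s,[.647,.2297,.022],Rt(np.pi/4)))
m=imaging.camera_model("wrist");im=imaging.read_camera("wrist");cv2.imwrite("pics/w5.png",im)
print(proj(m,[.647,.2297,.01]))
E
```

```text
3.3 [0.65262238 0.23464956 0.03647697] [0.80715124 0.2338546  0.77127258]
(array([-0.7, 14.2, -8. ]), array([-2.08,  0.16,  0.85]))
[[246.61175202 228.41813477]]
```

View pics/w5.png

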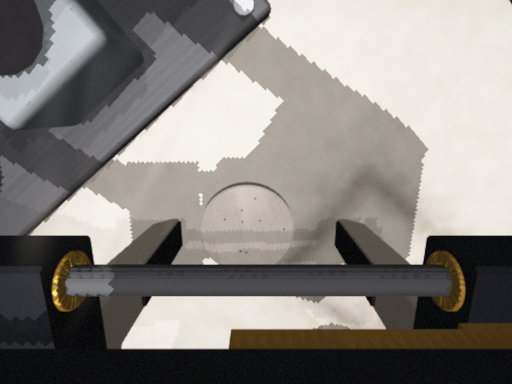

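Request:
carry_out(motion=[0,0,-0.005,-2,0,0.8,1,0,0.003,-0.003,0,0,0,1,0,0.004,0,0,0,0,1,0,0.003,0,0,0,0,1,0,0,0,0,0,0,1])

```text
t: 3.85
tool_pos: [0.6494, 0.2297, 0.0296]
orientation: [-1.478, 0.606, -0.616]
force: [-0.9, -0.1, -0.1]
opening: 0.0928
```

```bash
python3 - <<'E'
from h import *
from plant import robot,imaging
s=robot.read_state();print(s['t'],s['tool_pos'],s['force'])
print(err(s,[.647,.2297,.022],Rt(np.pi/4)))
E
```

```text
3.85 [0.64938191 0.22971801 0.02961   ] [-0.89105144 -0.08505151 -0.10147541]
(array([-1.7,  7.6, -1.7]), array([-0.41,  0.16,  0.22]))
```

Request:
carry_out(motion=[-0.001,0.004,-0.001,-0.4,0,0.2,1,0,0.004,0,0,0,0,1,0,0.001,0,0,0,0,1,0,0,0,0,0,0,-1,0,0,0,0,0,0,-1])

```text
t: 4.35
tool_pos: [0.6476, 0.2298, 0.0194]
orientation: [-1.483, 0.612, -0.612]
force: [0.2, -0.5, -0.2]
opening: 0.0814
```

Request:
carry_out(motion=[0,0,0,0,0,0,-1,0,0,0,0,0,0,-1,0,0,0,0,0,0,-1,0,0,0,0,0,0,-1,0,0,0,0,0,0,-1])

```text
t: 4.85
tool_pos: [0.6478, 0.2299, 0.0197]
orientation: [-1.483, 0.612, -0.612]
force: [0.6, 0.8, -0.9]
opening: 0.0589
```

```bash
python3 - <<'E'
from h import *
from plant import robot,imaging
s=robot.read_state();print(s['t'],s['tool_pos'],s['force'],s['opening'])
print(err(s,[.647,.2297,.022],Rt(np.pi/4)))
E
```

```text
4.85 [0.64779377 0.229857   0.01967925] [ 0.62439756  0.77325159 -0.87173536] 0.05893285581488169
(array([-0.5, -2.3, -0.7]), array([-0.  ,  0.17,  0.01]))
```

```bash
python3 - <<'E'
from h import *
from plant import robot
s=robot.read_state()
s['tool_pos'][2]=.15
plan(s,[.5033,.1384,.15],Rt(-.0925),.03)
E
```

```text
[-6.30e-03 -0.00e+00 -2.78e-02 -0.00e+00  8.41e+00  0.00e+00]
[-2.20e-03 -0.00e+00 -2.84e-02 -0.00e+00  8.41e+00  0.00e+00]
[ 2.00e-03 -0.00e+00 -2.84e-02 -0.00e+00  8.41e+00  0.00e+00]
[ 6.10e-03 -0.00e+00 -2.78e-02 -0.00e+00  8.41e+00  0.00e+00]
[ 0.0101 -0.     -0.0266 -0.      8.41    0.    ]
[ 0.0139 -0.     -0.0249 -0.      8.41    0.    ]
```

Request:
carry_out(motion=[0,-0.02,0,0,0,0,-1,0,-0.03,0,0,0,0,-1,0,-0.035,0,0,0,0,-1,0,-0.03,0,0,0,0,-1,0,-0.02,0,0,0,0,-1])

```text
t: 5.35
tool_pos: [0.6426, 0.2284, 0.1505]
orientation: [-1.492, 0.622, -0.603]
force: [0.8, 0.6, -1.4]
opening: 0.0594
```

Request:
carry_out(motion=[-0.006,0,-0.02,0,6,0,-1,-0.003,0,-0.027,0,8,0,-1,0.001,0,-0.027,0,8,0,-1,0.005,0,-0.027,0,8,0,-1,0.009,0,-0.025,0,8,0,-1])

```text
t: 5.85
tool_pos: [0.5341, 0.1591, 0.1564]
orientation: [-1.262, 1.136, -1.13]
force: [0.5, -0.1, -1.9]
opening: 0.059
```

```bash
python3 - <<'E'
from h import *
from plant import robot,imaging
s=robot.read_state();print(s['t'],s['tool_pos'],s['force'],s['opening'])
print(err(s,[.5033,.1384,.0697],Rt(-.0925)))
E
```

```text
5.85 [0.5341489  0.15912906 0.15639829] [ 0.4713116  -0.10819098 -1.91095414] 0.05900292922808352
(array([ 17.3,  86.9, -32.3]), array([ 0.34, 11.27,  0.09]))
```

Request:
carry_out(motion=[0.006,0,-0.013,0,5,0,-1,0.007,0.005,-0.012,0.3,5,0,-1,0.005,0.015,-0.006,0,1.3,0,-1,0,0.012,0,0,0,0,-1,0,0,0,0,0,0,-1])

```text
t: 6.35
tool_pos: [0.499, 0.1375, 0.123]
orientation: [-1.16, 1.288, -1.289]
force: [0.4, 0.0, -1.7]
opening: 0.0593
```

```bash
python3 - <<'E'
from h import *
from plant import robot,imaging
for i in range(2):
    m=imaging.camera_model("wrist");im=imaging.read_camera("wrist")
cv2.imwrite("pics/w6.png",im)
print(m['position'],m['orientation'])
cv2.imwrite("pics/t6.png",cv2.resize(imaging.read_camera("top")[140:260,140:300],None,fx=5,fy=5,interpolation=cv2.INTER_CUBIC))
s=robot.read_state();print(s['t'],s['tool_pos'],s['force'],s['opening'])
print(err(s,[.5033,.1384,.0697],Rt(-.0925)))
L=[[-50,-150,12],[50,-150,12],[-18,-134,58],[18,-134,58],[0,0,88],[0,-99,50]]
print(proj(m,c2w([.5124,.237,-.0925],L)).round(1))
E
```

```text
[0.50565109 0.20485258 0.27000894] [ 2.88714174 -0.15539496 -0.0207325 ]
6.5 [0.50060993 0.13796213 0.12518897] [ 0.10135843 -0.40929346 -1.46394164] 0.059226724805894096
(array([-0.8, 55.5,  2.5]), array([-0.08, -0.85,  0.1 ]))
[[211.6 244.9]
 [316.8 243.4]
 [242.1 250.2]
 [288.  249.6]
 [264.   57.9]
 [264.4 204.3]]
```

View pics/w6.png

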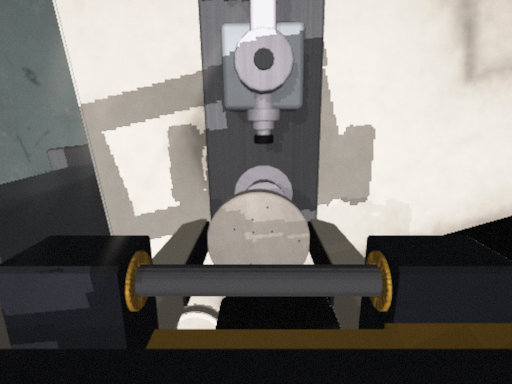

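View pics/t6.png

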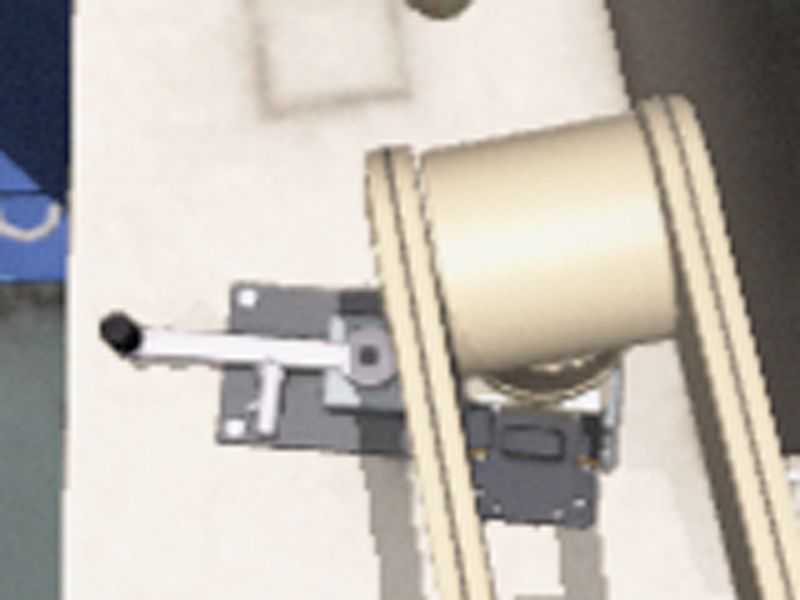

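```bash
python3 - <<'E'
from h import *
from plant import imaging,robot
m=imaging.camera_model("wrist")
s=robot.read_state()
a=np.linspace(0,2*np.pi,73)
for off in (-3,0,3):
    Rc=R.from_rotvec(s['orientation']).as_matrix()
    c=s['tool_pos']+Rc@np.array([off/1000,.0097,0])
    P=c+np.c_[np.cos(a),np.sin(a),0*a]@np.c_[Rc[:,0],Rc[:,2],Rc[:,1]].T*.03
    p=proj(m,P);print(off,p.min(0),p.max(0))
E
```

```text
-3 [207.42474366 182.26236216] [312.86037063 280.9580164 ]
0 [207.64937407 187.62790401] [312.62096543 285.45676201]
3 [207.87203979 192.94437024] [312.38366222 289.91780826]
```

Request:
carry_out(motion=[-0.002,0.01,0.002,0,-0.8,0,-1,0,0.018,0,0,0,0,-1,0,0.01,0,0,0,0,-1,0,0.004,0,0,0,0,-1,0,0,0,0,0,0,-1])

```text
t: 7.0
tool_pos: [0.5061, 0.1412, 0.0827]
orientation: [-1.163, 1.27, -1.277]
force: [-0.9, -0.5, -2.6]
opening: 0.059
```

```bash
python3 - <<'E'
from h import *
from plant import robot,imaging
s=robot.read_state();print(s['t'],s['tool_pos'],s['force'],s['opening'])
print(err(s,[.5033,.1399,.0697],Rt(-.0925)))
E
```

```text
7.0 [0.50614941 0.14119895 0.08268564] [-0.93582461 -0.5117175  -2.5848956 ] 0.05903314436903537
(array([ 1.5, 13. , -2.8]), array([-0.3 ,  0.23,  0.03]))
```

Request:
carry_out(motion=[0.001,0.004,-0.0025,-0.3,0.2,0,-1,0,0.004,0,0,0,0,-1,0,0.002,0,0,0,0,-1,0,0,0,0,0,0,-1,0,0,0,0,0,0,-1])

```text
t: 7.5
tool_pos: [0.5045, 0.1406, 0.0734]
orientation: [-1.163, 1.275, -1.277]
force: [-0.9, -0.5, -1.6]
opening: 0.059
```

```bash
python3 - <<'E'
from h import *
from plant import robot,imaging
s=robot.read_state();print(s['t'],s['tool_pos'],s['force'],s['opening'])
print(err(s,[.5033,.1399,.0697],Rt(-.0925)))
m=imaging.camera_model("wrist");im=imaging.read_camera("wrist");cv2.imwrite("pics/w7.png",im)
L=[[0,0,88],[0,-51,62],[0,-99,50]]
print(proj(m,c2w([.5124,.237,-.0925],L)).round(1))
E
```

```text
7.5 [0.50448623 0.1405709  0.07340638] [-0.92052765 -0.46857907 -1.5518226 ] 0.05901964072559858
(array([ 0.8,  3.7, -1.1]), array([-0.1 ,  0.03, -0.01]))
[[258.5  43.1]
 [258.3 158.5]
 [258.2 233.2]]
```

View pics/w7.png

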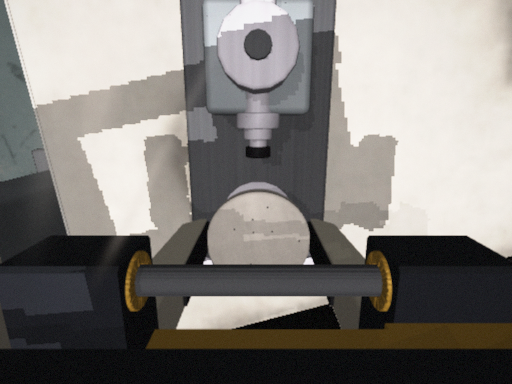

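Request:
carry_out(motion=[0.0005,0.0015,-0.001,0,0,0,-1,0,0.0015,0,0,0,0,-1,0,0,0,0,0,0,-1,0,0,0,0,0,0,-1,0,0,0,0,0,0,-1])

```text
t: 8.05
tool_pos: [0.5038, 0.1402, 0.0707]
orientation: [-1.162, 1.275, -1.278]
force: [0.5, 0.1, -1.9]
opening: 0.0591
```

Request:
carry_out(motion=[0,0.0012,0,0,0,0,-1,0,0,0,0,0,0,-1,0,0,0,0,0,0,-0.2,0,0,0,0,0,0,0.4,0,0,0,0,0,0,0.7])

```text
t: 8.55
tool_pos: [0.5044, 0.1403, 0.0701]
orientation: [-1.161, 1.274, -1.278]
force: [-0.0, 1.0, -0.2]
opening: 0.0688
```

Request:
carry_out(motion=[0,0,0,0,0,0,1,0,0,0,0,0,0,1,0,0,0,0,0,0,1,0,0,0,0,0,0,1,0,0,0,0,0,0,1])

```text
t: 9.05
tool_pos: [0.505, 0.1404, 0.0707]
orientation: [-1.16, 1.273, -1.278]
force: [-0.1, -1.1, 0.1]
opening: 0.0929
```

```bash
python3 - <<'E'
from h import *
from plant import robot,imaging
s=robot.read_state();print(s['t'],s['tool_pos'],s['force'],s['opening'],s['q'])
m=imaging.camera_model("wrist");im=imaging.read_camera("wrist");cv2.imwrite("pics/w8.png",im)
E
```

```text
9.05 [0.50499481 0.14041703 0.0707447 ] [-0.08091085 -1.07228081  0.05827616] 0.09288138492281302 [ 1.73614175e-01  7.00337894e-02  1.86984987e+00 -3.84742835e-04
  1.19634817e+00  2.65669158e-01]
```

View pics/w8.png

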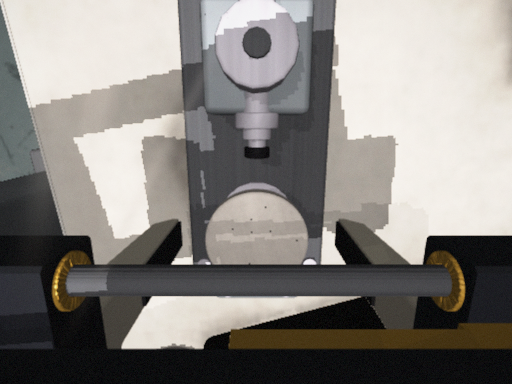

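Request:
carry_out(motion=[0,-0.008,0,0,0,0,1,0,-0.02,0,0,0,0,1,0,-0.04,0,0,0,0,1,-0.02,-0.02,-0.01,0,0,0,-1,-0.04,-0.01,-0.02,0,0,0,-1])

```text
t: 9.6
tool_pos: [0.4794, 0.2002, 0.1716]
orientation: [-1.161, 1.279, -1.282]
force: [-0.0, 0.7, 0.7]
opening: 0.0816
```

```bash
cat >> h.py <<'E'
CL=np.array([.5124,.237,-.0925])
E
python3 - <<'E'
from h import *
from plant import robot,imaging,models
m=imaging.camera_model("wrist");im=imaging.read_camera("wrist");cv2.imwrite("pics/w9.png",im)
s=robot.read_state();print(s['t'],s['tool_pos'],s['opening'])
print(err(s,c2w(CL,[-38,12,116])[0],Rt(-.0925)))
L=[[0,0,88],[0,-99,50],[-38,52,111],[0,140,124]]
print(proj(m,c2w(CL,L)).round(1))
E
```

```text
9.65 [0.47745113 0.20711931 0.17364399] 0.07718813351680504
(array([-44.7,  57.8,  -6.2]), array([-0.11, -0.12, -0.22]))
[[296.9 153.3]
 [289.2 248.8]
 [246.1  79.2]
 [312.2 -95.7]]
```

View pics/w9.png

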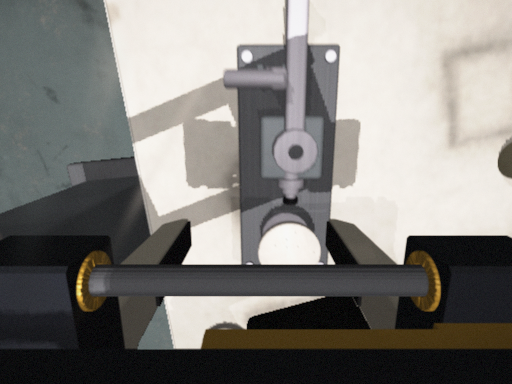

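Request:
carry_out(motion=[-0.02,0,-0.004,0,0,0,-1,-0.02,0.01,-0.002,0,0,0,-1,0,0.02,0,0,0,0,-1,0,0.012,0,0,0,0,-1,0,0.004,0,0,0,0,-1])

```text
t: 10.15
tool_pos: [0.4766, 0.2531, 0.1328]
orientation: [-1.152, 1.271, -1.273]
force: [-0.1, -0.1, -0.0]
opening: 0.038
```

```bash
python3 - <<'E'
from h import *
from plant import robot,imaging,models
m=imaging.camera_model("wrist");im=imaging.read_camera("wrist");cv2.imwrite("pics/w10.png",im)
s=robot.read_state();print(s['t'],s['tool_pos'],s['opening'],s['force'])
print(err(s,c2w(CL,[-38,12,116])[0],Rt(-.0925)))
print(proj(m,c2w(CL,[-38,52,111])).round(1))
E
```

```text
10.2 [0.47642224 0.25289841 0.13242092] 0.033400312913445536 [-0.84483545 -0.10187706 -0.72654433]
(array([ 0.6, 16.4, -0.9]), array([-0.53,  0.18, -0.47]))
[[258.4 167.5]]
```

View pics/w10.png

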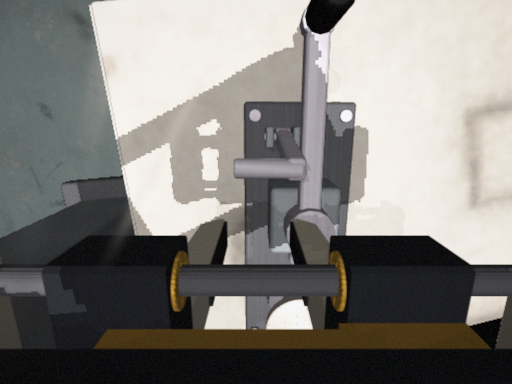

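Request:
carry_out(motion=[0,0.008,-0.001,-0.5,0,-0.4,-1,0,0.006,0,0,0,0,-1,0,0.002,0,0,0,0,-1,0,0,0,0,0,0,-1,0,0,0,0,0,0,-1])

```text
t: 10.7
tool_pos: [0.4766, 0.2518, 0.1165]
orientation: [-1.163, 1.276, -1.276]
force: [0.5, -0.5, 0.3]
opening: 0.0001
```

```bash
python3 - <<'E'
from h import *
from plant import robot
s=robot.read_state();print(s['t'],s['tool_pos'],s['opening'],s['force'])
print(err(s,c2w(CL,[-38,12,116])[0],Rt(-.0925)))
E
```

```text
10.7 [0.47655602 0.25183349 0.11646953] 0.00010985274938540276 [ 0.47555568 -0.45371269  0.311152  ]
(array([-0.5,  0.5, -0.9]), array([-0.05,  0.05, -0.05]))
```

Now push along local +y (tool −x), 66 mm.

Request:
carry_out(motion=[-0.012,0,-0.001,0,0,0,-1,-0.014,0,0,0,0,0,-1,-0.014,0,0,0,0,0,-1,-0.014,0,0,0,0,0,-1,-0.014,0,0,0,0,0,-1])

```text
t: 11.2
tool_pos: [0.4829, 0.325, 0.1179]
orientation: [-1.16, 1.276, -1.277]
force: [0.4, -0.3, 0.2]
opening: 0.0005
```

```bash
python3 - <<'E'
from h import *
from plant import robot,imaging
s=robot.read_state();print(s['t'],s['tool_pos'],s['opening'],s['force'])
print(err(s,c2w(CL,[-38,78,116])[0],Rt(-.0925)))
im=imaging.read_camera("wrist");cv2.imwrite("pics/w11.png",im)
E
```

```text
11.2 [0.48286237 0.32504509 0.11791472] 0.0004883603386325659 [ 0.37428029 -0.27993701  0.15483822]
(array([ 6.9,  1.9, -0.5]), array([-0.16, -0.04, -0.14]))
```

View pics/w11.png

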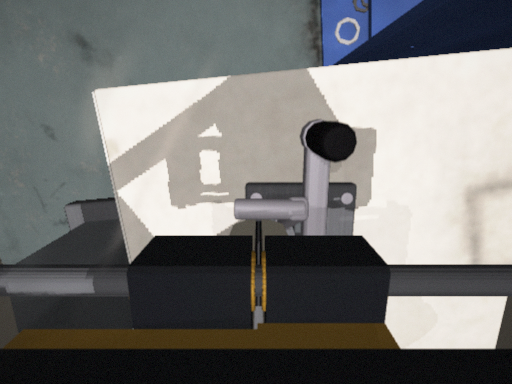

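Request:
carry_out(motion=[0,-0.015,0,0,0,0,-1,-0.01,-0.025,0.005,0,0,0,0.5,-0.015,-0.01,0.012,0,0,0,1,-0.015,0,0.012,0,0,0,1,-0.008,0,0.008,0,0,0,1])

```text
t: 11.75
tool_pos: [0.524, 0.3734, 0.1742]
orientation: [-1.161, 1.274, -1.274]
force: [-0.4, 0.6, 0.2]
opening: 0.0279
```

```bash
python3 - <<'E'
from h import *
from plant import robot,imaging
m=imaging.camera_model("wrist");im=imaging.read_camera("wrist");cv2.imwrite("pics/w12.png",im)
cv2.imwrite("pics/t12.png",cv2.resize(imaging.read_camera("top")[140:260,140:300],None,fx=5,fy=5,interpolation=cv2.INTER_CUBIC))
s=robot.read_state();print(s['t'],s['tool_pos'],s['opening'],s['force'])
print(err(s,c2w(CL,[0,140,109])[0],Rt(-.0925)))
print(proj(m,c2w(CL,[0,140,124])).round(1))
E
```

```text
11.85 [0.52417467 0.3732402  0.17395294] 0.03621419554141724 [ 0.14107624 -0.02795393 -0.12530809]
(array([-3. , 65. ,  0.7]), array([-0.18,  0.14, -0.18]))
[[261.  211.7]]
```

View pics/w12.png

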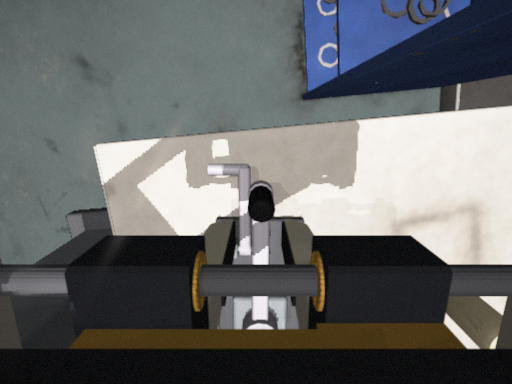

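View pics/t12.png

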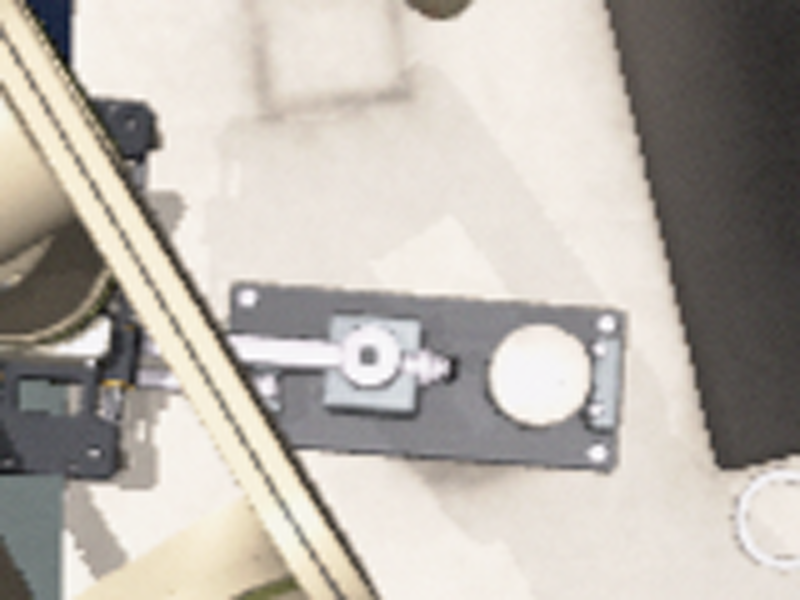

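Request:
carry_out(motion=[-0.003,0.005,0,0,0,0,1,0,0.01,0,0,0,0,1,0,0.02,0,0,0,0,1,0,0.02,0,0,0,0,1,0,0.005,0,0,0,0,1])

```text
t: 12.35
tool_pos: [0.5231, 0.3746, 0.1117]
orientation: [-1.161, 1.275, -1.275]
force: [-0.9, 1.1, -0.9]
opening: 0.0759
```

```bash
python3 - <<'E'
from h import *
from plant import robot,imaging
m=imaging.camera_model("wrist");im=imaging.read_camera("wrist");cv2.imwrite("pics/w13.png",im)
s=robot.read_state();print(s['t'],s['tool_pos'],s['opening'],s['force'])
print(err(s,c2w(CL,[0,140,109])[0],Rt(-.0925)))
print(proj(m,c2w(CL,[0,140,124])).round(1))
E
```

```text
12.4 [0.5230557  0.37458885 0.11167178] 0.07979191969090667 [-0.71794823 -0.03906459 -0.50971918]
(array([-2. ,  2.7,  2.1]), array([-0.15,  0.1 , -0.13]))
[[264.7 252.6]]
```

View pics/w13.png

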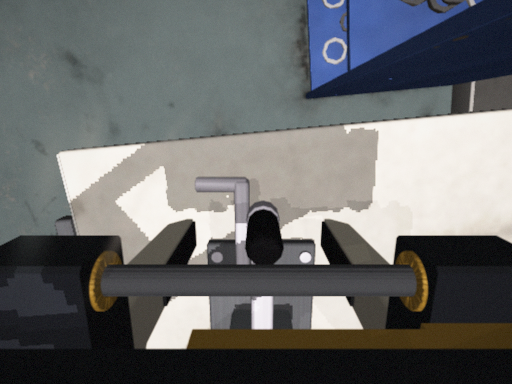

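Request:
carry_out(motion=[-0.003,0.002,0.002,0,0,0,1,0,0,0,0,0,0,0,0,0,0,0,0,0,-1,0,0,0,0,0,0,-1,0,0,0,0,0,0,-1])

```text
t: 12.9
tool_pos: [0.5264, 0.378, 0.1125]
orientation: [-1.158, 1.274, -1.275]
force: [-0.0, 1.0, 0.8]
opening: 0.065
```

Request:
carry_out(motion=[0,0,0,0,0,0,-1,0,0,0,0,0,0,-1,0,0,0,0,0,0,-1,0,0,0,0,0,0,-1,0,0,0,0,0,0,-1])

```text
t: 13.4
tool_pos: [0.527, 0.3784, 0.1136]
orientation: [-1.156, 1.273, -1.275]
force: [0.0, -0.1, 0.2]
opening: 0.0249
```

Request:
carry_out(motion=[0,0,0,0,0,0,-1,0,0,0,0,0,0,-1,0,0,0,0,0,0,-1,0,0,0,0,0,0,-1,0,0,0,0,0,0,-1])

```text
t: 13.9
tool_pos: [0.5265, 0.3784, 0.1136]
orientation: [-1.157, 1.273, -1.275]
force: [-0.8, -0.4, -0.3]
opening: 0.0192
```

```bash
python3 - <<'E'
from h import *
from plant import robot,imaging
m=imaging.camera_model("wrist");im=imaging.read_camera("wrist");cv2.imwrite("pics/w14.png",im)
s=robot.read_state();print(s['t'],s['tool_pos'],s['opening'],s['force'])
d=s['tool_pos']-np.r_[CL[:2],0]; c,sn=np.cos(CL[2]),np.sin(CL[2]); print("local",c*d[0]+sn*d[1],-sn*d[0]+c*d[1])
print(err(s,c2w(CL,[0,140,109])[0],Rt(-.0925)))
E
```

```text
13.95 [0.52651768 0.37843445 0.11360264] 0.019011953587654895 [0.36158823 0.01755339 0.81726737]
local 0.0009932895980635358 0.14213383395926157
(array([ 2.2,  4.6, -1. ]), array([-0.32,  0.1 , -0.29]))
```

View pics/w14.png

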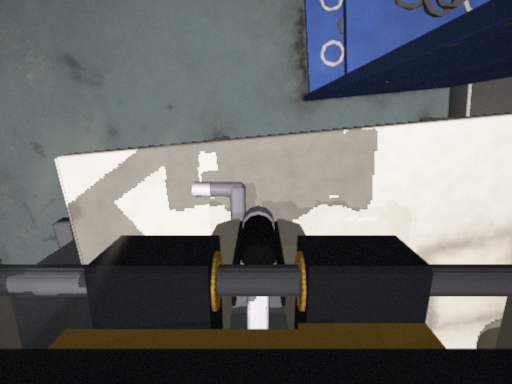

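Request:
carry_out(motion=[0.0002,0,-0.005,0,-2,0,-1,0.0002,0,-0.007,0,-2.9,0,-1,0.0002,0,-0.007,0,-2.9,0,-1,0.0002,0,-0.007,0,-2.9,0,-1,0.0002,0,-0.007,0,-2.9,0,-1])

```text
t: 14.45
tool_pos: [0.4962, 0.378, 0.1136]
orientation: [-1.263, 1.091, -1.098]
force: [1.4, 1.5, -1.4]
opening: 0.0192
```

```bash
cat > st.py <<'E'
from h import *
from plant import robot
s=robot.read_state();print(s['t'],s['tool_pos'],s['opening'],s['force'],s['wrist_torque'])
d=s['tool_pos']-np.r_[CL[:2],0]; c,sn=np.cos(CL[2]),np.sin(CL[2]); lx,ly=c*d[0]+sn*d[1],-sn*d[0]+c*d[1]
Rc=R.from_rotvec(s['orientation']).as_matrix()
print("r",np.hypot(lx,ly),"lever ang",np.arctan2(-lx,ly),"tool ang",np.arctan2(Rc[1,2],Rc[0,2])-CL[2],"tooldown",Rc[:,1], "F in tool",Rc.T@s['force'])
E
python3 st.py
```

```text
14.45 [0.49616387 0.37798044 0.11360958] 0.01921735478596011 [ 1.44652693  1.50012503 -1.35979577] [ 0.21587868  0.02722228 -0.33164276]
r 0.14191228487305765 lever ang 0.20716066405780786 tool ang 0.2443182640785266 tooldown [ 0.01208812  0.00778378 -0.99989664] F in tool [-1.2559783   1.38881765  1.63876899]
```

Request:
carry_out(motion=[0.0002,0,-0.007,0,-2,0,-1,0.0002,0,-0.007,0,-2.3,0,-1,0.0002,0,-0.007,0,-2.5,0,-1,0.0002,0,-0.007,0,-2.5,0,-1,0.0002,0,-0.007,0,-2.5,0,-1])

```text
t: 14.95
tool_pos: [0.4648, 0.3705, 0.1136]
orientation: [-1.337, 0.926, -0.941]
force: [6.0, 2.9, -3.4]
opening: 0.0192
```

```bash
python3 st.py; python3 - <<'E'
from h import *
from plant import imaging
cv2.imwrite("pics/t15.png",cv2.resize(imaging.read_camera("top")[160:250,150:280],None,fx=6,fy=6,interpolation=cv2.INTER_CUBIC))
E
```

```text
14.95 [0.46483286 0.3704572  0.11362243] 0.019152775292858835 [ 5.99916664  2.9266725  -3.35703701] [ 0.26606195 -0.23721214 -0.12450199]
r 0.1416808283713275 lever ang 0.4348848825038324 tool ang 0.4573123202708771 tooldown [ 0.01987018  0.01307403 -0.99971708] F in tool [-0.57572627  3.51355515  6.56875782]
```

View pics/t15.png

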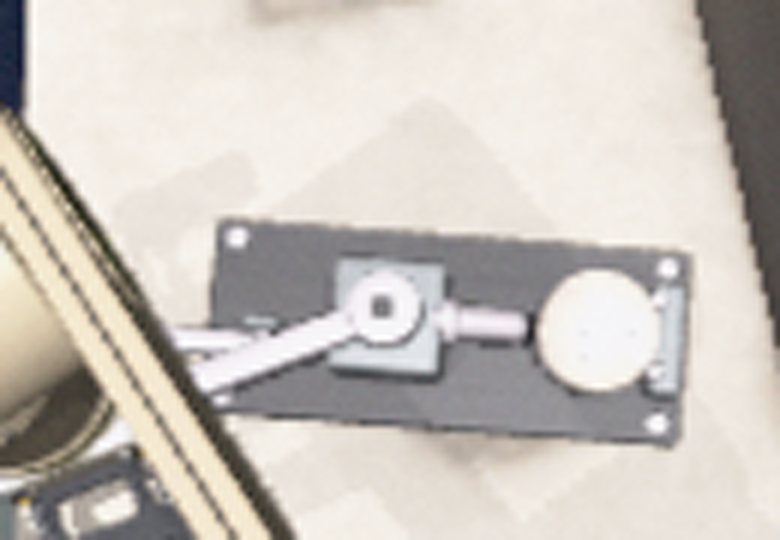

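Request:
carry_out(motion=[0,0,-0.006,0,-1.5,0,-1,0,0,-0.006,0,-1.2,0,-1,0,0,-0.005,0,0,0,-1,0,0,-0.005,0,0,0,-1,0,0,-0.005,0,0,0,-1])

```text
t: 15.5
tool_pos: [0.4555, 0.3665, 0.1144]
orientation: [-1.318, 0.868, -0.915]
force: [28.5, 15.1, -21.5]
opening: 0.0197
```

```bash
python3 st.py
```

```text
15.5 [0.45550044 0.36645811 0.11435151] 0.019722518544908658 [ 28.48213213  15.05150003 -21.51390294] [ 2.10090138 -3.49366886  0.01415298]
r 0.1414106149912346 lever ang 0.5066054730375182 tool ang 0.5054343617343129 tooldown [ 0.05575608  0.0324511  -0.99791692] F in tool [-2.18356553 23.54557755 30.68330724]
```

Request:
carry_out(motion=[0,0.0005,-0.003,0,0,0,-1,0,0,-0.002,0,0,0,-1,0,0,-0.002,0,0,0,-1,0,0,-0.002,0,0,0,-1,0,0,-0.002,0,0,0,-1])

```text
t: 16.0
tool_pos: [0.4563, 0.3669, 0.1142]
orientation: [-1.292, 0.86, -0.925]
force: [13.2, 6.0, -8.0]
opening: 0.0202
```

```bash
python3 st.py
```

```text
16.0 [0.45632535 0.36685448 0.11422513] 0.02016408183472777 [13.2121569   5.98265131 -7.98792105] [ 0.61403273 -0.78546851 -0.02824133]
r 0.14144452123468265 lever ang 0.5001388400434292 tool ang 0.5002540874877167 tooldown [ 0.07800043  0.04587779 -0.99589716] F in tool [-0.14932432  9.26017271 13.72541413]
```

```bash
python3 - <<'E'
from h import *
from plant import robot
s=robot.read_state(); print(err(s,s['tool_pos'],Rt(CL[2]+.5)))
E
```

```text
(array([0., 0., 0.]), array([-5.15,  0.04, -0.64]))
```

Request:
carry_out(motion=[0,0.0005,-0.003,-1.5,0,0,-1,0,0,-0.003,-1.5,0,0,-1,0,0,-0.003,-1,0,0,-1,0,0,-0.003,-0.5,0,0,-1,0,0,-0.003,-0.5,0,0,-1])

```text
t: 16.5
tool_pos: [0.4566, 0.3669, 0.1145]
orientation: [-1.336, 0.896, -0.907]
force: [14.8, 8.2, -12.1]
opening: 0.0196
```

```bash
python3 st.py
```

```text
16.5 [0.45660225 0.36691146 0.1144718 ] 0.01957969791831761 [ 14.76317621   8.2392623  -12.07415255] [ 1.22224009 -2.23008838  0.01305455]
r 0.14138733031830839 lever ang 0.49818107549580215 tool ang 0.4969009406933951 tooldown [ 0.02571817  0.02692059 -0.99930669] F in tool [-1.58067927 12.66726914 16.3909646 ]
```

```bash
python3 - <<'E'
from h import *
from plant import imaging
for c in ("wrist","side"):
    im=imaging.read_camera(c); cv2.imwrite(f"pics/{c}17.png",im)
for i in range(4): im=imaging.read_camera("top")
cv2.imwrite("pics/t17.png",cv2.resize(im[160:250,150:280],None,fx=6,fy=6,interpolation=cv2.INTER_CUBIC))
E
python3 st.py
```

```text
16.8 [0.4565688  0.36688431 0.11447707] 0.01933683956426289 [ 15.1852827    7.88232501 -12.51134534] [ 1.22904903 -2.33510207  0.02131352]
r 0.1413755885987689 lever ang 0.49847421132183073 tool ang 0.4969059069268571 tooldown [ 0.02593816  0.02700864 -0.99929863] F in tool [-1.07991777 13.10933941 16.62036758]
```

View pics/t17.png

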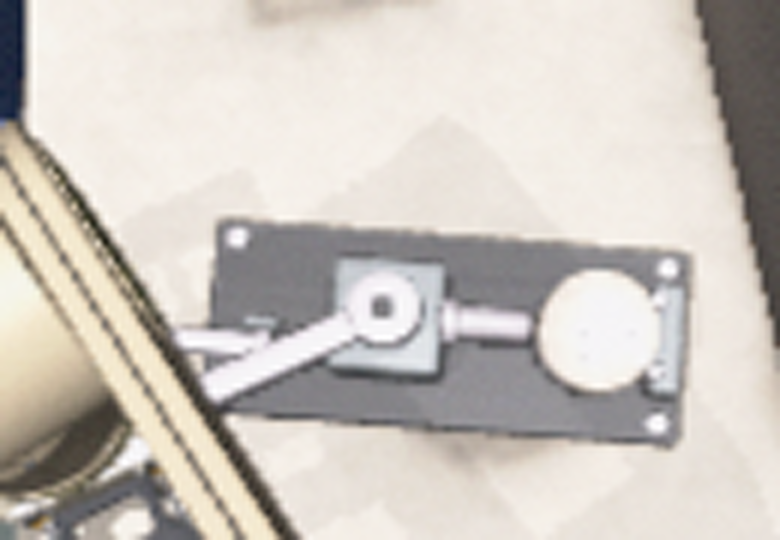

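View pics/wrist17.png

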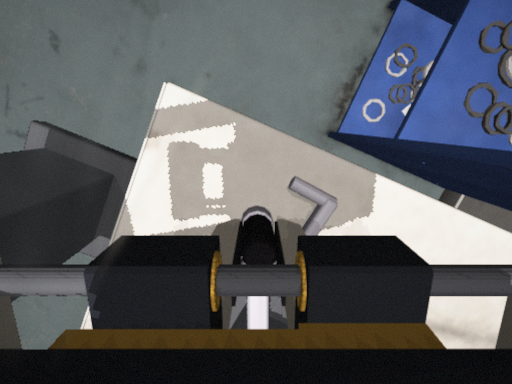

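Request:
carry_out(motion=[0,0.001,-0.004,-0.5,0,0,-1,0,0.001,-0.004,-0.5,0,0,-1,0,0.001,-0.004,0,0,0,-1,0,0.001,-0.004,0,0,0,-1,0,0.001,-0.004,0,0,0,-1])

```text
t: 17.3
tool_pos: [0.4563, 0.3668, 0.1144]
orientation: [-1.311, 0.886, -0.915]
force: [17.1, 9.6, -9.9]
opening: 0.0195
```

```bash
python3 - <<'E'
from h import *
from plant import imaging
for i in range(4): im=imaging.read_camera("top")
cv2.imwrite("pics/t18.png",im)
m=imaging.camera_model("top")
# predicted lever arm centre-line at several angles, 40..85mm along, z 79
for a in (.44,.47,.5,.52):
    L=[[-r*np.sin(a)+o*np.cos(a), r*np.cos(a)+o*np.sin(a),79] for r in (40,60,75) for o in (-8,8)]
    print(a,((proj(m,c2w(CL,L))-[150,160]+.5)*6-.5).round(0).tolist())
cv2.imwrite("pics/t18z.png",cv2.resize(im[200:235,180:220],None,fx=15,fy=15,interpolation=cv2.INTER_CUBIC))
for a in (.47,.5,.52):
    L=[[-r*np.sin(a)+o*np.cos(a), r*np.cos(a)+o*np.sin(a),79] for r in (40,60,75) for o in (-8,8)]
    print(a,((proj(m,c2w(CL,L))-[180,200]+.5)*15-.5).round(0).tolist())
E
python3 st.py
```

```text
0.44 [[311.0, 355.0], [300.0, 324.0], [272.0, 370.0], [261.0, 339.0], [243.0, 381.0], [232.0, 350.0]]
0.47 [[313.0, 357.0], [300.0, 327.0], [274.0, 373.0], [262.0, 343.0], [245.0, 385.0], [233.0, 355.0]]
0.5 [[314.0, 359.0], [301.0, 329.0], [276.0, 376.0], [263.0, 346.0], [247.0, 389.0], [234.0, 359.0]]
0.52 [[315.0, 360.0], [301.0, 331.0], [277.0, 378.0], [264.0, 349.0], [249.0, 392.0], [235.0, 362.0]]
0.47 [[332.0, 293.0], [302.0, 218.0], [236.0, 333.0], [205.0, 257.0], [163.0, 363.0], [133.0, 287.0]]
0.5 [[336.0, 299.0], [303.0, 224.0], [240.0, 341.0], [208.0, 266.0], [169.0, 373.0], [136.0, 298.0]]
0.52 [[338.0, 302.0], [304.0, 228.0], [244.0, 347.0], [210.0, 272.0], [173.0, 380.0], [139.0, 306.0]]
17.5 [0.45627771 0.3667741  0.11439698] 0.019460752682810147 [ 17.00097337   8.67685044 -10.17490346] [ 0.99922889 -2.17523861  0.12125724]
r 0.14138963265315788 lever ang 0.5006734911812976 tool ang 0.4927952820442453 tooldown [ 0.04808915  0.04032762 -0.99802862] F in tool [-1.15766481 11.32232394 18.39332168]
```

View pics/t18z.png

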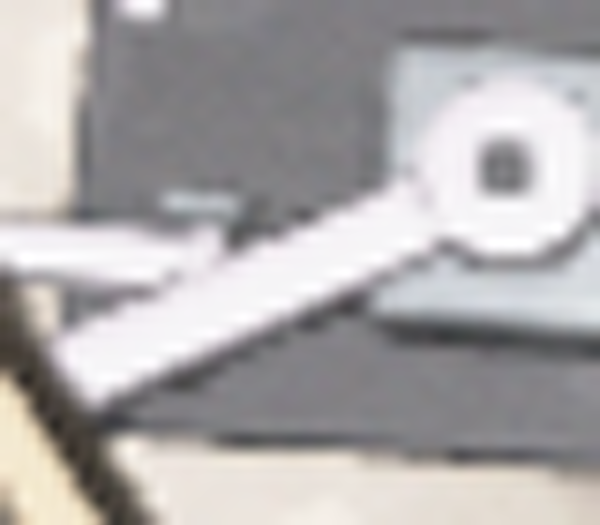

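```bash
python3 - <<'E'
from plant import robot
print(robot.close_job())
E
```

```text
the job is handed in; nothing more can be done
None
```

I placed the block flat on the pedestal and released it. I then flipped the catch with shut fingers and pulled the lever home by its knob. I handed the job in at about 17.5 s, still gripping the knob (opening 19.5 mm).

**Last checks**
- **Lever:** the TCP was at about 0.50 rad round the axle, and the arm's edge in the top picture matched 0.50 to 0.52 rad. The knob pull was about 18 N, against the 9 N needed to hold it home.
- **Block and nose:** the top picture at 16.8 s showed the nose on the block and the block against both pins.
- **Catch:** lying flipped, clear of the lever.
- **Ring, loupe and oil bottle:** I never moved the arm near them, but I did not re-measure them at the end.

**Disagreements**
- The gripper was tilted about 3.6° under load, with some 10 N of unintended vertical force at the knob.
- The angle from the TCP varied between 0.498 and 0.507 rad with the pull. I put that down to give in the grip and the tilt.
- The top and wrist pictures differed by about 1 to 3 mm on the block's and clamp's positions. I used values in between and corrected them from closer pictures.

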